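# Undo the grinder's locking cap, whichever way its thread runs

### The job

Help strip the sample grinder for cleaning. First take the washed hopper shutter that leans on the sample tin and stand it on edge, fully down, in any free slot of the beech rack. Then undo the black locking cap on the grinder's spindle - nobody noted whether its thread is right-hand or left-hand, so find out by trying it one way and, if it will not turn, the other - lift it off, and finish while still holding it, level and still, about a hand's breadth straight above its seat; leave everything else where it is.

Things in the scene. Friction and masses are not known exactly. Their poses are not given: they have to be found in the camera images.
- shutter: Loose steel plate 5 mm thick, 64 wide, 140 long, 0.1 kg. Origin: middle of its foot edge; z from foot to pull, y along its width, x through its thickness. A black pull, 10 mm thick and 64 wide, covers 116 to 140 mm from the foot: pinch it across its thickness. Starts foot down, leaning 17 degrees off upright on the top edge of the sample tin, which is on its -x side (roughly nearer the robot).
- tin: Closed sample tin with a grey lid and pale label, 65 mm diameter, 77 mm high, loose, 0.3 kg, origin at the centre of its underside. The shutter leans on its top edge. It may be nudged by up to 30 mm.
- rack: Fixed light beech rack, 176 (x) by 92 (y) by 40 mm high, origin at the centre of its underside. Four slots run across it along y, each 10 mm wide, 28 mm deep, floor 12 mm above the worktop, at x = -54, -18, +18, +54 mm. A shutter like the loose one, 152 mm high there, stands in the +54 mm slot; the others are free. A shutter in a slot may lean a few degrees.
- slot_1 (a point): Middle of the floor of the free slot at rack x = -54 mm, the one farthest from the shutter already in the rack; axes as the rack's.
- slot_2 (a point): Middle of the floor of the free slot at rack x = -18 mm; axes as the rack's.
- slot_3 (a point): Middle of the floor of the free slot at rack x = +18 mm, beside the shutter already in the rack; axes as the rack's.
- sample_grinder: Fixed bench coffee grinder with its hopper off: grey motor under an open aluminium burr chamber (rim 128 mm outside diameter, 128 mm above the worktop), a chute on its -x side and a grey column 192 mm high on its +x side (its front face 80 mm from the spindle axis). Origin at the centre of its underside, z up.
- seat (a point): Centre of the ring on which the cap sits, on the upright spindle axis, 138 mm above the worktop and 10 mm above the chamber rim. The threaded spindle end, 38 mm over the thread, stands 24 mm above it. The hand of the thread differs from machine to machine and nothing outside shows it.
- cap: Black knurled cap, 52 mm diameter, 36 mm high, 0.12 kg, loose on the thread. Origin: centre of its lower rim; z up, x along the orange mark on top. Turned the loosening way (counter-clockwise from above if right-hand, clockwise if left-hand) it comes free after 52 degrees and stops at about 70; lift it there. It does not rise as it turns. The wrong way it stops within 6 degrees; fingers slip.
- brush: Bench brush with a beech handle, 177 mm long, lying in front of the grinder; bystander.
- scoop: Steel bean scoop, 204 mm long, on the right; bystander.
- bowl: White cupping bowl, 68 mm diameter, 50 mm high, on the left; bystander.
- timer: Round wind-up timer, 62 mm, white with a red dial, behind the rack; bystander.
- tamper: Tamper with a dark wooden handle, 58 mm diameter, 85 mm high, left behind the grinder; bystander.
- weight: Brass check weight with a knob, 32 mm diameter, 40 mm high, on the right; bystander.

How it is judged:
On the way, in this order (a step that is already met when the one before it is completed fails the run):
1. the shutter stands on edge in a free slot of the rack, let go (x of shutter in the frame of rack between -0.07 and 0.035 m and y of shutter in the frame of rack between -0.03 and 0.03 m and z of shutter in the frame of rack below 0.018 m and angle between shutter's own z axis and vertical below 0.22 rad and contact force between the fingers and shutter below 0.05 N and linear speed of shutter below 0.02 m/s), for 0.3 s.
2. the cap is off the thread, lifted from its seat by the fingers (z of cap in the frame of seat above 0.03 m and contact force between the fingers and cap above 0.5 N), for 0.2 s.
At the end, for the whole second after the job is handed in: The shutter stands upright (within 0.22 rad) and let go in one of the three free slots, its foot less than 18 mm above the worktop; the cap is held still in the fingers, level within 0.3 rad, its rim 50 to 200 mm above its seat and within 60 mm of the spindle axis sideways, not touching the grinder (all of step 1 and z of cap in the frame of seat between 0.05 and 0.2 m and horizontal distance between cap and seat below 0.06 m and angle between cap's own z axis and vertical below 0.3 rad and contact force between the fingers and cap above 0.5 N and contact force between cap and sample_grinder below 0.05 N and linear speed of cap below 0.02 m/s); the arm keeps its last pose, push and grip.
It fails at once if a bystander is moved by more than 30 mm (distance of any of brush, scoop, bowl, timer, tamper, weight, tin from where it was at the start of the episode above 0.03 m).
It also fails if it takes over 61 s, if anything falls off the work surface, if the arm or the gripper's body presses on something with over 40 N, if the wrist force passes 120 N, or if a joint passes its speed limit or range.

### The arm

A 7-joint arm with a two-finger parallel gripper is mounted at the origin on a cart in front of the work surface, level with it; the furniture and walls round the work are solid. World frame = base frame: x ahead of the robot, y to its left, z up, the work surface at z = 0. Lengths are in m, angles in rad, forces in N, time in s.
With the tool pointing down it reaches from about 0.4 to 0.875 m from the base axis. Payload 19.3 kg.
Tool frame: the origin (TCP) lies at the very end of the fingers, on their centre line; the grasp point (between the pads) lies 19 mm behind it; z points along the fingers, y is the line along which they close (so a half turn about z gives the same grasp; the last joint's range is limited). The gripper opens to 85 mm and grips with 20 to 120 N. Pads are 22 mm wide; open, the fingers measure 114 mm over their backs; the gripper's body (76 mm by 85 mm) begins 54 mm behind the grasp point. The pads swing forward as they close: fully open they stand 13 mm farther back than shut.
Start: joints at [-1.403, 0.521, -0.036, 1.599, 0.021, 1.021, -0.113], TCP at [0.147, 0.607, 0.231] pointing down, gripper open.
Joint ranges: [-2.91, 2.91], [-0.3, 2.13], [-1.5, 1.42], [0.17, 2.43], [-1.26, 4.41], [0.16, 1.93], [-2.52, 2.52]. Speed limits (rad/s): [1.89, 1.89, 2.39, 2.39, 3.01, 3.01, 3.01].

### API

Orientations are given as [roll, pitch, yaw] about the fixed x, y, z axes, in that order (R = Rz(yaw) Ry(pitch) Rx(roll)).
In Python, from workcell import bot gives the robot as it stands.
- The arm moves only by the shell command python3 -m crank 'ROWS' [FORCE]. ROWS is a JSON object of lists of equal length, an entry for each row: "travel": the shift along the world's x, y, z in cm, a list of three; "turn": the turn, a rotation vector about the world's x, y, z in degrees, a list of three; "gripper": the closure, from 0 (fully open) to 1 (shut). A call has exactly 5 rows; each row is the pose to reach, as a shift and turn from the pose commanded when the call began; what a row does not reach only later rows make up. A row lasts 1/10 s, in which the tool goes at most 50 mm and 8.59 degrees, less where a joint would pass 70% of its speed; a pose out of reach is approached as far as the arm can. A call with a gripper value outside its range is refused whole. The fingers move at their own pace and stop on an object; FORCE is the grip in N (left out, the last holds). Time passes only in rows, so rows that repeat a pose let the fingers close, or fill a call up. It gives the time, the measured TCP pose, the force, the opening and the grip force at its end, in the units of the state.
- bot.observe(): the state, without advancing time (a new reading comes with each control period).
- bot.grab_frame(name): name is "scene" or "top"; returns a dict with "pixels" (420x560x3 uint8, red, green, blue), "fx", "fy", "cx", "cy" (pixels), "extrinsics" (4x4, takes a point from world to camera coordinates). Camera axes: x right, y down, z forward; pixel columns grow to the right and rows downward; lengths in m; the calibration is good to about 2 mm. A picture is of the moment at which its call begins. There is no depth.
- bot.job_done(): hands the job in; it is judged then, once.
The state is a dict: "clock": time; "qpos": joint angles; "qd": joint speeds; "joint_efforts": joint torques, N m; "position": TCP position; "tool_rot": TCP orientation; "force": force on the tool from outside, world axes, zero at the start; "moment": the same for the moment, N m; "grip_width": finger opening in m; "finger_force": force on a finger pad.
Only numpy, scipy, OpenCV 4.12 (cv2) and the standard library are available. Lean on these libraries where they do the work, as an engineer would, in place of code of your own. Each camera call takes 0.05 s, during which the arm holds its last target. There are 200 camera calls.

## Working session

There is one attempt and no reset: what is moved stays moved. The work goes in short steps, Python scripts to look and compute and a shell command to move; the robot and the scene stay as the last step left them, time stands still between calls to the robot, and variables do not carry over. Pictures are saved under pics/ and viewed, at most 10 in all, crops included, and the job is handed in when it is done.

```bash
mkdir -p pics; ls; cat > h.py <<'E'
import numpy as np, cv2, json, sys
from workcell import bot
def grab(n,save=None):
    f=bot.grab_frame(n); 
    if save: cv2.imwrite('pics/'+save,f['pixels'][:,:,::-1])
    return f
def ray(f,u,v):
    E=np.array(f['extrinsics']);R=E[:3,:3];t=E[:3,3]
    d=R.T@np.array([(u-f['cx'])/f['fx'],(v-f['cy'])/f['fy'],1]);return -R.T@t,d
def onz(f,u,v,z):
    o,d=ray(f,u,v);return o+d*(z-o[2])/d[2]
def proj(f,p):
    E=np.array(f['extrinsics']);c=E[:3,:3]@np.array(p)+E[:3,3]
    return np.array([f['fx']*c[0]/c[2]+f['cx'],f['fy']*c[1]/c[2]+f['cy']])
def tri(f,a,g,b):
    o,d=ray(f,*a);p,e=ray(g,*b)
    s=np.linalg.lstsq(np.c_[d,-e],p-o,rcond=None)[0];x,y=o+s[0]*d,p+s[1]*e
    return (x+y)/2,np.linalg.norm(x-y)
E
python3 - <<'E'
from h import *
np.set_printoptions(precision=4,suppress=True)
import pickle
F={n:grab(n,n+'0.png') for n in('scene','top')}
pickle.dump(F,open('f0.pkl','wb'))
for n,f in F.items(): print(n,ray(f,280,210),f['fx'])
print(bot.observe())
E
```

```text
pics
scene (array([ 0.1064, -0.9027,  0.8423]), array([ 0.3693,  0.7058, -0.6047])) 439.7979329137496
top (array([ 0.3042, -0.0607,  1.2565]), array([ 0.2098,  0.0056, -0.9778])) 414.7873449451417
{'clock': 0.1, 'qpos': array([-1.4032,  0.522 , -0.0363,  1.6   ,  0.0212,  1.0211, -0.1127]), 'qd': array([ 0.0002, -0.0025, -0.001 , -0.0011, -0.0013, -0.    , -0.0009]), 'joint_efforts': array([  0.0042, -92.8488,   1.9838, -37.0539,   0.018 ,   0.0052,
        -0.    ]), 'position': array([0.1472, 0.6071, 0.2308]), 'tool_rot': array([-3.1405,  0.0001,  2.9038]), 'force': array([-0.277 , -0.8559,  0.1333]), 'moment': array([-0.0255,  0.0207, -0.01  ]), 'finger_force': 0.0, 'grip_width': 0.08546053631076109}
```

View pics/scene0.png

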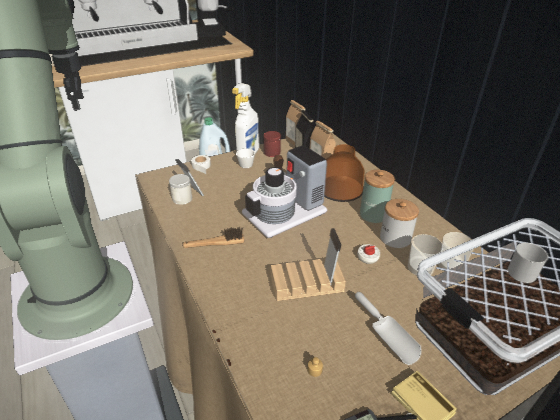

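View pics/top0.png

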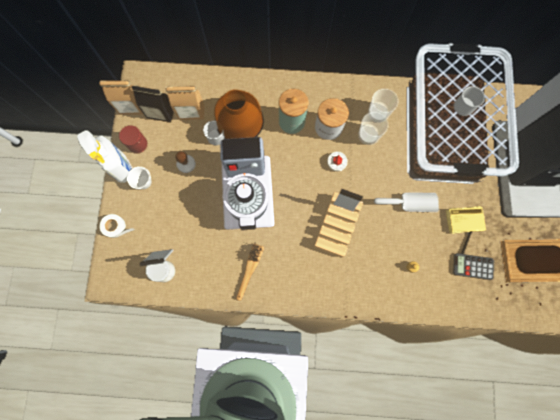

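The scene picture has the shutter at (190,175), the tin at (181,188), the grinder cap at (275,177) and the rack at (308,278). In the top picture the shutter is at (157,257), the tin at (160,270), the cap at (245,192) and the rack at (340,222). I'll enlarge these areas.

```bash
python3 - <<'E'
import cv2,numpy as np
s=cv2.imread('pics/scene0.png');t=cv2.imread('pics/top0.png')
c=lambda i,x,y:cv2.resize(i[y:y+60,x:x+80],(400,300),interpolation=cv2.INTER_CUBIC)
def c2(i,x,y,w,h):return cv2.resize(i[y:y+h,x:x+w],(400,300),interpolation=cv2.INTER_CUBIC)
cv2.imwrite('pics/a.png',np.vstack([np.hstack([c(s,150,150),c(t,120,235)]),np.hstack([c2(s,265,225,92,69+8),c(t,305,190)+0])]))
cv2.imwrite('pics/b.png',np.hstack([c(s,235,160),c(t,205,165)]))
E
```

```text
(no output)
```

View pics/a.png

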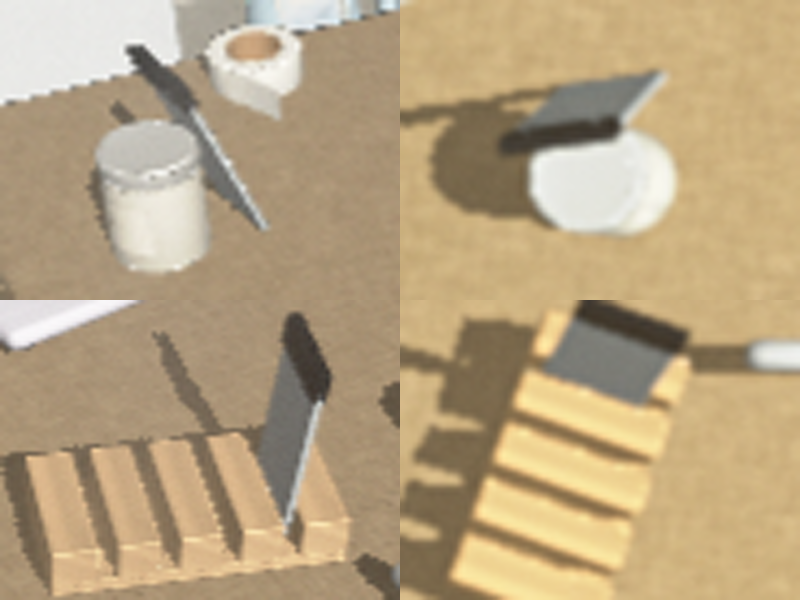

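View pics/b.png

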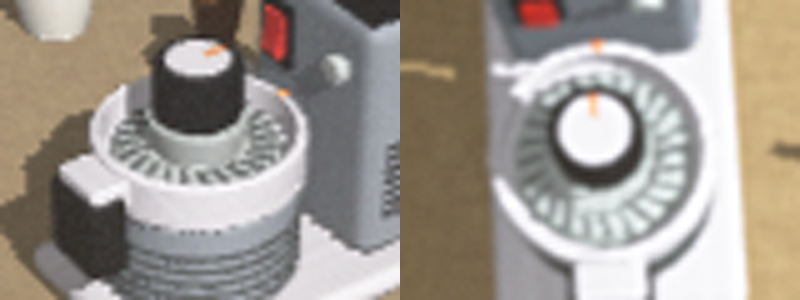

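```bash
python3 - <<'E'
from h import *
import pickle
np.set_printoptions(precision=4,suppress=True)
F=pickle.load(open('f0.pkl','rb'));s,t=F['scene'],F['top']
print('foot -y corner',onz(t,173,249.4,0),onz(s,203,195.6,0))
print('pull top ends top',onz(t,163.6,259.5,.134),onz(t,140.4,263,.134))
print('pull far end scene',onz(s,176,159.6,.134))
# masks
for n,f,u,v in(('t',t,244,191),('s',s,275.4,171.4)):
    print('cap',onz(f,u,v,.174))
print('cap tri',tri(t,(244,191),s,(275.4,171.4)))
for p in((276.5,290.5),(270.7,264.8),(345.5,281)): print('rack s',onz(s,*p,.04))
print('rack t',onz(t,315,245.6,.04))
# tin lid
print('tin',onz(t,120+(585-400)/5,235+180/5,.077),onz(s,150+150/5,150+152/5,.077))
# rectify z=.04 around rack and pull dark mask
ims=[]
for f in(s,t):
    xs=np.arange(.76,.48,-.0005);ys=np.arange(-.1,-.38,-.0005)  # 560x560
    P=[(.76,-.1),(.76,-.38),(.48,-.38),(.48,-.1)]
    src=np.float32([proj(f,(*p,.04)) for p in P]);dst=np.float32([(0,0),(560,0),(560,560),(0,560)])
    ims.append(cv2.warpPerspective(f['pixels'][:,:,::-1],cv2.getPerspectiveTransform(src,dst),(560,560),flags=cv2.INTER_CUBIC)[:, :])
o=np.hstack([cv2.resize(i,(400,400)) for i in ims]);cv2.imwrite('pics/rect.png',o)
E
```

```text
foot -y corner [0.4294 0.2623 0.    ] [0.4303 0.266  0.    ]
pull top ends top [0.3872 0.2498 0.134 ] [0.3736 0.3109 0.134 ]
pull far end scene [0.3691 0.3033 0.134 ]
cap [0.5821 0.0459 0.174 ]
cap [0.5863 0.0441 0.174 ]
cap tri (array([0.5844, 0.0452, 0.1733]), np.float64(0.004492183679745004))
rack s [ 0.4397 -0.2502  0.04  ]
rack s [ 0.4668 -0.1641  0.04  ]
rack s [ 0.6073 -0.3003  0.04  ]
rack t [ 0.4654 -0.1637  0.04  ]
tin [0.3581 0.28   0.077 ] [0.364  0.2707 0.077 ]
```

View pics/rect.png

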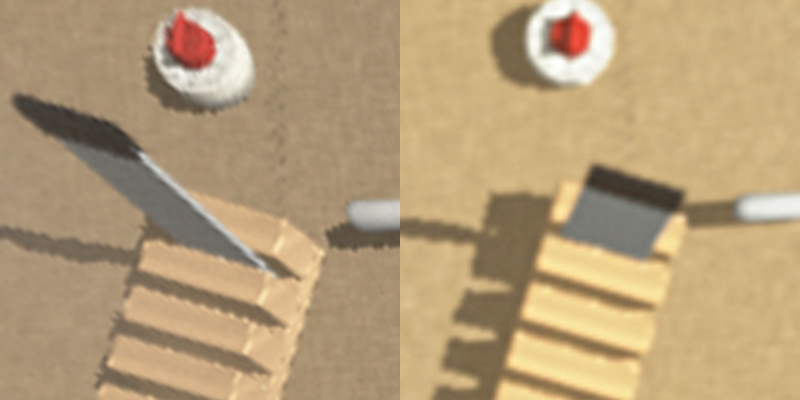

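The rectified rack plane shows the slots running at about 16° in both views, with the standing shutter in the far slot. Next I'll refine the positions of the slots, cap and pull.

```bash
python3 - <<'E'
from h import *
import pickle
from scipy.ndimage import map_coordinates as mc
np.set_printoptions(precision=4,suppress=True,linewidth=180)
F=pickle.load(open('f0.pkl','rb'));s,t=F['scene'],F['top']
a=np.radians(-16.5);X=np.array([np.cos(a),np.sin(a)]);Y=np.array([-X[1],X[0]]);C=np.array([.537,-.232])
xs=np.arange(-.1,.03,.002)
for n,f in(('s',s),('t',t)):
    g=cv2.cvtColor(f['pixels'],cv2.COLOR_RGB2GRAY).astype(float)
    for yy in((-.02,0.,.02) if n=='t' else (0,.02,.035)):
        p=np.mean([mc(g,np.array([proj(f,(*(C+x*X+(yy+d)*Y),.04)) for x in xs]).T[::-1],order=1) for d in np.arange(-.006,.007,.002)],0)
        print(n,yy,' '.join(f'{int(x*1000)}:{int(v)}' for x,v in zip(xs,p)))
def comp(f,u0,v0,u1,v1,cond):
    m=np.zeros((420,560),np.uint8);m[v0:v1,u0:u1]=cond(f['pixels'][v0:v1,u0:u1].astype(int))*255
    n,l,st,c=cv2.connectedComponentsWithStats(m);k=1+np.argmax(st[1:,4]);cs,_=cv2.findContours((l==k).astype(np.uint8),0,2)
    return st[k],c[k],cs[0]
w=lambda p:p.min(2)>185
for n,f,b in(('t',t,(233,180,256,203)),('s',s,(264,162,287,182))):
    st,c,k=comp(f,*b,w);e=cv2.fitEllipse(k);print('cap',n,st,c,e,onz(f,*e[0],.174),onz(f,*c,.174))
dk=lambda p:p.max(2)<75
st,c,k=comp(t,135,250,170,270,dk);r=cv2.minAreaRect(k);print('pull t',st,c,r)
for q in cv2.boxPoints(r): print(q,onz(t,*q,.134))
print('centroid',onz(t,*c,.13))
st,c,k=comp(s,168,152,200,178,dk);print('pull s',st,c,onz(s,*c,.122),k.reshape(-1,2).tolist())
for yy,xx,l in((-1,1,0),(1,1,0)): pass
foot=np.array([.423,.295,0]);b=np.radians(12.6);SX=np.array([np.cos(b),np.sin(b),0]);SY=np.array([-SX[1],SX[0],0]);Z=-np.sin(.2967)*SX+np.array([0,0,np.cos(.2967)]);XX=np.cross(SY,Z)
for l in(.116,.14):
  for y in(-.032,.032):
    for x in(-.005,.005):
      p=foot+l*Z+y*SY+x*XX;print(l,y,x,p,proj(t,p),proj(s,p))
E
```

```text
s 0 -100:100 -98:95 -96:96 -94:101 -92:106 -90:111 -88:141 -86:177 -83:188 -81:188 -79:187 -77:184 -75:180 -73:176 -71:176 -69:177 -67:177 -65:178 -63:180 -61:177 -59:148 -57:124 -55:117 -53:117 -51:116 -49:131 -47:163 -45:181 -43:185 -41:184 -39:180 -37:176 -35:174 -33:174 -31:175 -29:176 -27:177 -25:176 -23:150 -21:128 -19:119 -17:118 -15:117 -13:133 -11:166 -9:183 -7:186 -5:184 -3:182 -1:178 0:175 2:174 4:175 6:179 8:179 10:176 12:149 14:123 16:113 18:111 20:111 22:130 24:167 26:184 28:188
s 0.02 -100:96 -98:94 -96:94 -94:96 -92:102 -90:108 -88:138 -86:173 -83:187 -81:189 -79:188 -77:185 -75:180 -73:177 -71:175 -69:176 -67:177 -65:179 -63:181 -61:175 -59:146 -57:119 -55:109 -53:110 -51:113 -49:125 -47:160 -45:182 -43:185 -41:184 -39:181 -37:177 -35:174 -33:174 -31:174 -29:175 -27:177 -25:171 -23:143 -21:121 -19:115 -17:115 -15:117 -13:130 -11:162 -9:181 -7:185 -5:184 -3:181 -1:176 0:175 2:175 4:176 6:177 8:179 10:177 12:148 14:120 16:110 18:113 20:113 22:128 24:164 26:182 28:186
s 0.035 -100:96 -98:93 -96:94 -94:95 -92:97 -90:103 -88:135 -86:173 -83:188 -81:190 -79:189 -77:185 -75
[... 2680 characters left out ...]
 [176. 160.] [0.3728 0.3213 0.122 ] [[176, 160]]
0.116 -0.032 -0.005 [0.3922 0.2553 0.1095] [164.202  258.3672] [188.8972 171.7933]
0.116 -0.032 0.005 [0.4015 0.2574 0.1124] [163.6005 254.8246] [191.4585 169.9456]
0.116 0.032 -0.005 [0.3783 0.3178 0.1095] [141.019  261.8728] [178.5317 163.5094]
0.116 0.032 0.005 [0.3876 0.3199 0.1124] [140.3999 258.3265] [181.0448 161.7304]
0.14 -0.032 -0.005 [0.3854 0.2538 0.1324] [162.1993 260.1292] [185.9901 166.2106]
0.14 -0.032 0.005 [0.3947 0.2559 0.1353] [161.5835 256.5122] [188.5913 164.3513]
0.14 0.032 -0.005 [0.3714 0.3163 0.1324] [138.5169 263.713 ] [175.5738 157.9773]
0.14 0.032 0.005 [0.3807 0.3183 0.1353] [137.8827 260.0921] [178.1253 156.1878]
```

```bash
cat >> h.py <<'E'
from scipy.spatial.transform import Rotation as Ro
def tool(zdir,ydir):
    z=np.array(zdir,float);z/=np.linalg.norm(z);y=np.array(ydir,float);y-=z*(y@z);y/=np.linalg.norm(y)
    return Ro.from_matrix(np.c_[np.cross(y,z),y,z])
def go(p,R,label=''):
    s=bot.observe();R0=Ro.from_euler('xyz',s['tool_rot'])
    print(label,'travel cm',np.round((np.array(p)-s['position'])*100,2),'turn deg',np.round(np.degrees((R*R0.inv()).as_rotvec()),2))
foot=np.array([.4205,.292,0]);b=np.radians(12.7);SX=np.array([np.cos(b),np.sin(b),0]);SY=np.array([-SX[1],SX[0],0])
SZ=-np.sin(.2967)*SX+np.array([0,0,np.cos(.2967)]);SXX=np.cross(SY,SZ)
slot=np.array([.4852,-.2167,.012]);rx=np.array([np.cos(np.radians(16.5)),-np.sin(np.radians(16.5)),0])
E
python3 - <<'E'
from h import *
R=tool(-SZ,SXX)
go(foot+.21*SZ,R,'hover');go(foot+.111*SZ,R,'grasp');print(-SZ*9.9)
E
```

```text
hover travel cm [ 21.34 -32.86  -2.99] turn deg [ 12.6  -12.8  -63.18]
grasp travel cm [ 24.16 -32.22 -12.46] turn deg [ 12.6  -12.8  -63.18]
[ 2.82360994  0.63632798 -9.46743437]
```

```bash
python3 -m crank '{"travel":[[2.5,-3.9,0],[5,-7.8,0],[7.6,-11.7,0],[10.2,-15.6,0],[12.8,-19.6,0]],"turn":[[1.5,-1.5,-7.6],[3,-3.1,-15.2],[4.5,-4.6,-22.8],[6,-6.1,-30.4],[7.5,-7.6,-38]],"gripper":[0,0,0,0,0]}' 30
python3 -m crank '{"travel":[[2.2,-3.3,-0.7],[4.3,-6.6,-1.5],[6.4,-9.9,-2.2],[8.5,-13.2,-3],[8.5,-13.2,-3]],"turn":[[1.3,-1.3,-6.3],[2.6,-2.6,-12.6],[3.8,-3.9,-18.9],[5.1,-5.2,-25.2],[5.1,-5.2,-25.2]],"gripper":[0,0,0,0,0]}'
python3 - <<'E'
from h import *
R=tool(-SZ,SXX)
go(foot+.111*SZ,R,'grasp')
E
```

```text
clock: 0.6
position: [0.276, 0.4096, 0.2312]
tool_rot: [2.962, 0.039, 2.23]
force: [1.0, 0.8, -0.8]
grip_width: 0.0852
finger_force: 0.0
clock: 1.1
position: [0.361, 0.2752, 0.2004]
tool_rot: [2.845, 0.0, 1.784]
force: [-0.8, -0.1, -0.6]
grip_width: 0.0856
finger_force: 0.0
grasp travel cm [ 2.78  0.97 -9.42] turn deg [0.   0.02 0.48]
```

```bash
python3 -m crank '{"travel":[[0.7,0.3,-2.4],[1.4,0.5,-4.7],[2.1,0.8,-7.1],[2.8,1,-9.4],[2.8,1,-9.4]],"turn":[[0,0,0.5],[0,0,0.5],[0,0,0.5],[0,0,0.5],[0,0,0.5]],"gripper":[0,0,0,0,0]}'
python3 -m crank '{"travel":[[0,0,0],[0,0,0],[0,0,0],[0,0,0],[0,0,0]],"turn":[[0,0,0],[0,0,0],[0,0,0],[0,0,0],[0,0,0]],"gripper":[0.3,0.6,1,1,1]}' 40
python3 -m crank '{"travel":[[0,0,0],[0,0,0],[0,0,0],[0,0,0],[0,0,0]],"turn":[[0,0,0],[0,0,0],[0,0,0],[0,0,0],[0,0,0]],"gripper":[1,1,1,1,1]}' 40
python3 - <<'E'
from h import *
s=grab('scene')['pixels'];t=grab('top')['pixels']
c=lambda i,x,y:cv2.resize(i[y:y+90,x:x+120],(400,300),interpolation=cv2.INTER_CUBIC)
cv2.imwrite('pics/g.png',np.hstack([c(s,130,120),c(t,100,215)])[:,:,::-1])
E
```

```text
clock: 1.6
position: [0.3879, 0.2888, 0.1051]
tool_rot: [2.847, 0.002, 1.801]
force: [0.2, 0.1, 0.6]
grip_width: 0.0854
finger_force: 0.0
clock: 2.1
position: [0.3882, 0.2897, 0.1078]
tool_rot: [2.843, -0.002, 1.801]
force: [-0.1, 0.3, -0.8]
grip_width: 0.0121
finger_force: 0.1
clock: 2.6
position: [0.3888, 0.2899, 0.1079]
tool_rot: [2.842, -0.002, 1.801]
force: [0.5, -0.7, 9.7]
grip_width: 0.0091
finger_force: 41.6
```

View pics/g.png

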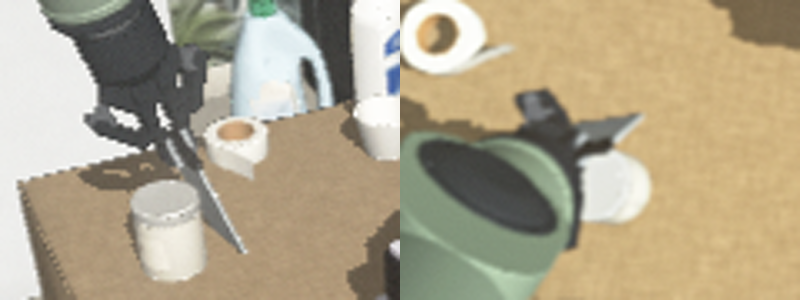

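The shutter is held across its pull, with 9 mm between the fingers, and the tin hasn't been disturbed. Lifting it now.

```bash
python3 -m crank '{"travel":[[0,0,3],[0.5,0,7],[1,0,11.5],[1.5,0,16],[1.5,0,18]],"turn":[[0,0,0],[0,0,0],[0,0,0],[0,0,0],[0,0,0]],"gripper":[1,1,1,1,1]}' 40
python3 - <<'E'
from h import *
R=tool([0,0,-1],rx)
go([*slot[:2],.29],R,'high')
E
```

```text
clock: 3.2
position: [0.4043, 0.2897, 0.2912]
tool_rot: [2.841, -0.005, 1.8]
force: [0.4, 0.5, -1.2]
grip_width: 0.0095
finger_force: 39.7
high travel cm [  8.09 -50.64  -0.12] turn deg [  0.24  17.44 -29.39]
```

```bash
python3 -m crank '{"travel":[[0.5,-3.4,0],[1,-6.8,0],[1.6,-10.2,0],[2.1,-13.6,0],[2.7,-17,0]],"turn":[[0,1.2,-2],[0,2.3,-4],[0,3.5,-6],[0.1,4.7,-8],[0.1,5.8,-9.8]],"gripper":[1,1,1,1,1]}'
python3 -m crank '{"travel":[[0.5,-3.4,0],[1,-6.8,0],[1.6,-10.2,0],[2.1,-13.6,0],[2.7,-17,0]],"turn":[[0,1.2,-2],[0,2.3,-4],[0,3.5,-6],[0.1,4.7,-8],[0.1,5.8,-9.8]],"gripper":[1,1,1,1,1]}'
python3 -m crank '{"travel":[[0.5,-3.4,0],[1,-6.8,0],[1.6,-10.2,0],[2.1,-13.6,0],[2.7,-16.6,0]],"turn":[[0,1.2,-2],[0,2.3,-4],[0,3.5,-6],[0.1,4.7,-8],[0.1,5.8,-9.8]],"gripper":[1,1,1,1,1]}'
python3 - <<'E'
from h import *
R=tool([0,0,-1],rx)
go([*slot[:2],.182],R,'hover')
E
```

```text
clock: 3.7
position: [0.43, 0.118, 0.2874]
tool_rot: [2.944, -0.018, 1.628]
force: [0.7, -0.1, -1.4]
grip_width: 0.0093
finger_force: 39.6
clock: 4.2
position: [0.457, -0.0519, 0.2875]
tool_rot: [3.045, -0.017, 1.455]
force: [0.6, 1.5, -1.2]
grip_width: 0.0094
finger_force: 39.6
clock: 4.7
position: [0.484, -0.2182, 0.2872]
tool_rot: [-3.138, 0.002, 1.282]
force: [0.5, -0.1, -1.1]
grip_width: 0.0088
finger_force: 39.6
hover travel cm [  0.12   0.15 -10.52] turn deg [ 0.05 -0.24  0.03]
```

```bash
python3 -m crank '{"travel":[[0.1,0.2,-2.8],[0.1,0.2,-5.5],[0.1,0.2,-8.2],[0.1,0.2,-10.5],[0.1,0.2,-10.5]],"turn":[[0,-0.2,0],[0,-0.2,0],[0,-0.2,0],[0,-0.2,0],[0,-0.2,0]],"gripper":[1,1,1,1,1]}'
python3 - <<'E'
from h import *
import pickle
F={n:grab(n) for n in('scene','top')};pickle.dump(F,open('f1.pkl','wb'))
s=F['scene']['pixels'];t=F['top']['pixels']
c=lambda i,x,y:cv2.resize(i[y:y+75,x:x+100],(400,300),interpolation=cv2.INTER_CUBIC)
cv2.imwrite('pics/p.png',np.hstack([c(s,250,225),c(t,290,185)])[:,:,::-1])
p=bot.observe()['position'];print(p)
rz=Ro.from_euler('xyz',bot.observe()['tool_rot']).as_matrix();print(rz)
# predicted foot corners (dist from TCP ~.113) and pixels
Y=np.array([-rx[1],rx[0],0])
for y in(-.037,.027):
  q=p+[0,0,-.113]+y*Y;print(y,q,proj(F['scene'],q)-[250,225],proj(F['top'],q)-[290,185])
for y in(-.046,.046):
  q=np.array([*slot[:2],.04])+y*Y;print('slot',proj(F['scene'],q)-[250,225],proj(F['top'],q)-[290,185])
E
```

```text
clock: 5.2
position: [0.4839, -0.214, 0.1801]
tool_rot: [-3.138, 0.001, 1.284]
force: [-0.6, -0.3, -0.3]
grip_width: 0.009
finger_force: 39.7
[ 0.48522092 -0.21482648  0.18284938]
[[ 2.83042619e-01  9.59107328e-01  9.41492084e-05]
 [ 9.59106439e-01 -2.83042220e-01 -1.39317130e-03]
 [-1.30955260e-03  4.84625965e-04 -9.99999025e-01]]
-0.037 [ 0.47471236 -0.25030281  0.06984938] [39.3897597  52.17189497] [56.20651626 58.13668476]
0.027 [ 0.49288934 -0.18893835  0.06984938] [34.2025574  34.17343322] [35.14753541 50.42810486]
slot [40.27724839 63.87190649] [58.07923726 60.58617235]
slot [32.9719397  37.98810098] [28.54964355 49.76687632]
```

View pics/p.png

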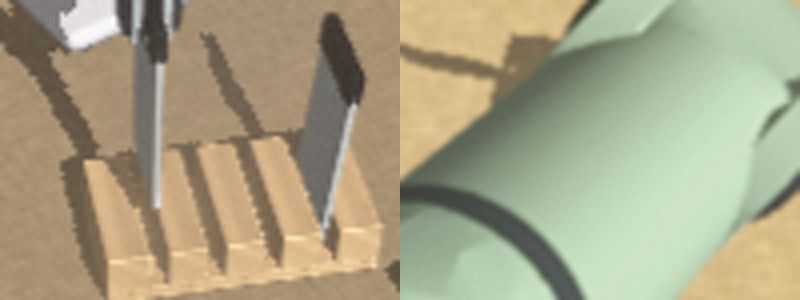

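The foot's near corner shows at crop (158,208), as predicted, and sits directly above slot 1, whose front end is at crop (161,255). Lowering it.

```bash
python3 -m crank '{"travel":[[0,-0.1,-1],[0,-0.1,-2],[0,-0.1,-3],[0,-0.1,-3.5],[0,-0.1,-4]],"turn":[[0,0,0],[0,0,0],[0,0,0],[0,0,0],[0,0,0]],"gripper":[1,1,1,1,1]}'
python3 -m crank '{"travel":[[0,0,-0.4],[0,0,-0.8],[0,0,-1.1],[0,0,-1.4],[0,0,-1.4]],"turn":[[0,0,0],[0,0,0],[0,0,0],[0,0,0],[0,0,0]],"gripper":[1,1,1,1,1]}'
```

```text
clock: 5.8
position: [0.4851, -0.2157, 0.1418]
tool_rot: [3.141, 0.001, 1.284]
force: [-0.1, 0.2, -1.0]
grip_width: 0.0093
finger_force: 39.7
clock: 6.3
position: [0.4851, -0.2155, 0.128]
tool_rot: [3.141, 0.001, 1.284]
force: [0.2, 0.4, -1.5]
grip_width: 0.0093
finger_force: 39.7
```

```bash
python3 -m crank '{"travel":[[0,0,-0.1],[0,0,-0.2],[0,0,-0.2],[0,0,-0.3],[0,0,-0.3]],"turn":[[0,0,0],[0,0,0],[0,0,0],[0,0,0],[0,0,0]],"gripper":[1,1,1,1,1]}'
python3 -m crank '{"travel":[[0,0,0],[0,0,0],[0,0,0],[0,0,0],[0,0,0]],"turn":[[0,0,0],[0,0,0],[0,0,0],[0,0,0],[0,0,0]],"gripper":[0.8,0.7,0.5,0.4,0.3]}' 20
python3 - <<'E'
from h import *
s=grab('scene')['pixels'];cv2.imwrite('pics/q.png',cv2.resize(s[200:300,230:365],None,fx=4,fy=4,interpolation=cv2.INTER_CUBIC)[:,:,::-1])
E
```

```text
clock: 6.8
position: [0.4853, -0.2157, 0.1253]
tool_rot: [3.141, 0.001, 1.284]
force: [0.3, -0.1, 0.0]
grip_width: 0.0093
finger_force: 39.9
clock: 7.3
position: [0.4853, -0.2156, 0.1253]
tool_rot: [3.141, 0.001, 1.284]
force: [0.0, 0.0, 0.9]
grip_width: 0.0596
finger_force: 0.0
```

View pics/q.png

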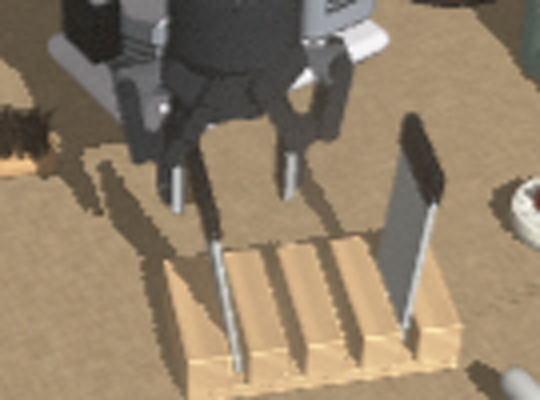

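The shutter stands in slot 1 down to the floor with its foot at crop (238,370), leaning slightly to the left. Now I'll retract and move over the cap.

```bash
python3 -m crank '{"travel":[[0,0,0],[0,0,0],[0,0,1],[0,0,3],[0,0,6]],"turn":[[0,0,0],[0,0,0],[0,0,0],[0,0,0],[0,0,0]],"gripper":[0,0,0,0,0]}' 20
python3 -m crank '{"travel":[[0,0,3],[0,0,6],[0,0,9],[0,0,12],[0,0,14]],"turn":[[0,0,0],[0,0,0],[0,0,0],[0,0,0],[0,0,0]],"gripper":[0,0,0,0,0]}'
python3 - <<'E'
from h import *
import pickle
f=grab('scene');cv2.imwrite('pics/r.png',cv2.resize(f['pixels'][200:300,230:365],None,fx=4,fy=4)[:,:,::-1])
R=tool([0,0,-1],[1,.06,0])
go([.583,.0465,.3],R,'hover')
E
```

```text
clock: 7.85
position: [0.4846, -0.2155, 0.1858]
tool_rot: [-3.14, 0.001, 1.284]
force: [0.4, 0.7, 0.1]
grip_width: 0.0854
finger_force: 0.0
clock: 8.35
position: [0.4852, -0.2161, 0.328]
tool_rot: [3.139, 0.001, 1.283]
force: [0.1, -0.3, -1.1]
grip_width: 0.0855
finger_force: 0.0
hover travel cm [ 9.71 26.3  -3.02] turn deg [ 0.08  0.3  19.9 ]
```

View pics/r.png

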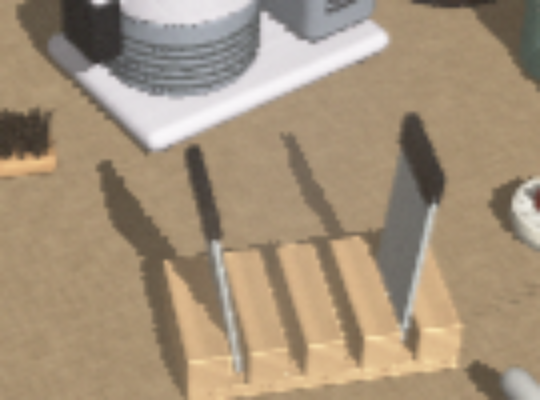

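The shutter stands let go in slot 1, with its pull at crop (203,190). Moving to the cap.

```bash
python3 -m crank '{"travel":[[1.2,3.3,0],[2.4,6.6,0],[3.6,9.9,0],[4.8,13.2,0],[4.8,13.2,0]],"turn":[[0,0,2.5],[0,0,5],[0,0,7.5],[0,0,10],[0,0,10]],"gripper":[0,0,0,0,0]}'
python3 -m crank '{"travel":[[1.2,3.3,0],[2.4,6.6,0],[3.7,9.9,-1],[4.9,13.1,-3],[4.9,13.1,-3]],"turn":[[0,0,2.5],[0,0,5],[0,0,7.5],[0,0,10],[0,0,10]],"gripper":[0,0,0,0,0]}'
python3 -m crank '{"travel":[[0,0,-3],[0,0,-6],[0,0,-8],[0,0,-9],[0,0,-9]],"turn":[[0,0,0],[0,0,0],[0,0,0],[0,0,0],[0,0,0]],"gripper":[0,0,0,0,0]}'
python3 - <<'E'
from h import *
f=grab('scene');cv2.imwrite('pics/u.png',cv2.resize(f['pixels'][90:240,200:350],None,fx=4,fy=4)[:,:,::-1])
R=tool([0,0,-1],[1,.06,0])
go([.583,.0465,.144],R,'grasp')
E
```

```text
clock: 8.9
position: [0.5344, -0.0791, 0.3253]
tool_rot: [3.141, 0.0, 1.466]
force: [-0.6, -1.1, -0.4]
grip_width: 0.0853
finger_force: 0.0
clock: 9.4
position: [0.5822, 0.0527, 0.292]
tool_rot: [-3.139, 0.001, 1.641]
force: [-0.3, 0.2, 0.3]
grip_width: 0.0853
finger_force: 0.0
clock: 9.9
position: [0.5818, 0.0472, 0.2043]
tool_rot: [-3.14, 0.002, 1.633]
force: [-0.3, 0.9, 1.3]
grip_width: 0.0855
finger_force: 0.0
grasp travel cm [ 0.07 -0.07 -6.14] turn deg [ 0.08  0.02 -0.13]
```

View pics/u.png

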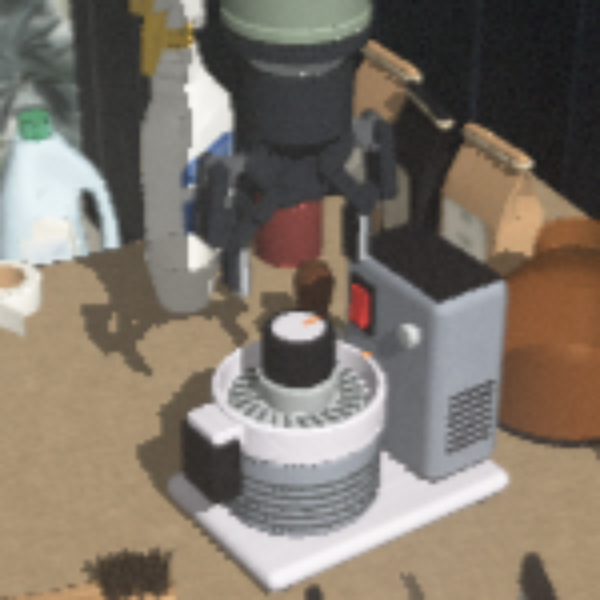

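The open fingers straddle the cap (crop (300,345)), with the column clear. Descending and gripping.

```bash
python3 -m crank '{"travel":[[0,0,-2],[0,0,-4],[0,0,-5],[0,0,-6],[0,0,-6]],"turn":[[0,0,0],[0,0,0],[0,0,0],[0,0,0],[0,0,0]],"gripper":[0,0,0,0,0]}'
python3 -m crank '{"travel":[[0,0,0],[0,0,0],[0,0,0],[0,0,0],[0,0,0]],"turn":[[0,0,0],[0,0,0],[0,0,0],[0,0,0],[0,0,0]],"gripper":[0.2,0.4,1,1,1]}' 40
python3 -m crank '{"travel":[[0,0,0],[0,0,0],[0,0,0],[0,0,0],[0,0,0]],"turn":[[0,0,0],[0,0,0],[0,0,0],[0,0,0],[0,0,0]],"gripper":[1,1,1,1,1]}'
python3 -c "
from h import *;o=bot.observe();print(o['moment'],o['force'])"
```

```text
clock: 10.45
position: [0.5821, 0.0474, 0.1449]
tool_rot: [3.141, 0.001, 1.633]
force: [-0.7, 0.7, 0.2]
grip_width: 0.0856
finger_force: 0.0
clock: 10.95
position: [0.5827, 0.0474, 0.1463]
tool_rot: [3.14, 0.001, 1.633]
force: [-2.0, -0.3, 10.4]
grip_width: 0.0499
finger_force: 40.3
clock: 11.45
position: [0.5827, 0.0474, 0.1464]
tool_rot: [3.14, 0.001, 1.633]
force: [-1.5, 0.3, 9.9]
grip_width: 0.0504
finger_force: 40.3
[0.02334693 0.61189471 0.11207235] [-1.51082145  0.32056999  9.86043105]
```

```bash
python3 -m crank '{"travel":[[0,0,0],[0,0,0],[0,0,0],[0,0,0],[0,0,0]],"turn":[[0,0,3],[0,0,6],[0,0,9],[0,0,12],[0,0,12]],"gripper":[1,1,1,1,1]}'
python3 - <<'E'
from h import *
o=bot.observe();print(o['moment'],o['force'],o['tool_rot'][2])
R=Ro.from_euler('xyz',o['tool_rot'])
f=grab('scene');g=f['pixels'].astype(int)[160:185,262:290];m=(g[...,0]>200)&(g[...,0]-g[...,2]>80);v,u=np.nonzero(m);print(len(u),u.mean()+262,v.mean()+160)
E
```

```text
clock: 11.95
position: [0.5829, 0.0475, 0.1464]
tool_rot: [3.139, 0.001, 1.845]
force: [-0.8, 1.0, 7.6]
grip_width: 0.0499
finger_force: 40.9
[0.00050109 0.12598117 0.10751812] [-0.7844173   1.00831763  7.59749657] 1.8446269435344305
4 277.0 169.5
```

No resisting moment, so counter-clockwise seems to be the loosening way. I'll carry on that way.

```bash
python3 -m crank '{"travel":[[0,0,0],[0,0,0],[0,0,0],[0,0,0],[0,0,0]],"turn":[[0,0,5],[0,0,10],[0,0,15],[0,0,20],[0,0,25]],"gripper":[1,1,1,1,1]}'
python3 -c "
from h import *;o=bot.observe();print(o['moment'],o['force'])"
python3 -m crank '{"travel":[[0,0,0],[0,0,0],[0,0,0],[0,0,0],[0,0,0]],"turn":[[0,0,5],[0,0,10],[0,0,15],[0,0,20],[0,0,25]],"gripper":[1,1,1,1,1]}'
python3 - <<'E'
from h import *
o=bot.observe();print(o['moment'],o['force'],o['qpos'])
import pickle
F=pickle.load(open('f0.pkl','rb'))
for f in(F['scene'],grab('scene')):
    g=f['pixels'].astype(int)[160:182,262:290];m=(g[...,0]>150)&(g[...,0]-g[...,2]>60);v,u=np.nonzero(m);print(len(u),u.mean()+262,v.mean()+160)
E
```

```text
clock: 12.5
position: [0.583, 0.0475, 0.1464]
tool_rot: [3.139, 0.002, 2.282]
force: [-0.4, 1.0, 6.6]
grip_width: 0.0503
finger_force: 40.5
[ 0.07016724  0.19789995 -0.09581483] [-0.38054606  1.00466237  6.59001608]
clock: 13.0
position: [0.583, 0.0474, 0.1464]
tool_rot: [3.14, 0.003, 2.719]
force: [-0.5, -0.1, 7.3]
grip_width: 0.0502
finger_force: 40.4
[-0.04823524  0.11539112 -0.14028686] [-0.46512518 -0.14009933  7.32868737] [-0.34449912  0.5727646   0.23126051  1.79815817 -0.17616058  0.78745438
  1.12325332]
20 285.8 166.85
13 288.53846153846155 165.92307692307693
```

```bash
python3 -m crank '{"travel":[[0,0,0.3],[0,0,0.6],[0,0,0.9],[0,0,1.2],[0,0,1.5]],"turn":[[0,0,0],[0,0,0],[0,0,0],[0,0,0],[0,0,0]],"gripper":[1,1,1,1,1]}'
python3 - <<'E'
from h import *
f=grab('scene');cv2.imwrite('pics/w.png',cv2.resize(f['pixels'][140:215,230:330],None,fx=6,fy=6)[:,:,::-1])
E
```

```text
clock: 13.55
position: [0.5822, 0.0475, 0.1606]
tool_rot: [3.141, 0.001, 2.715]
force: [0.6, -0.2, -1.2]
grip_width: 0.0503
finger_force: 41.7
```

View pics/w.png

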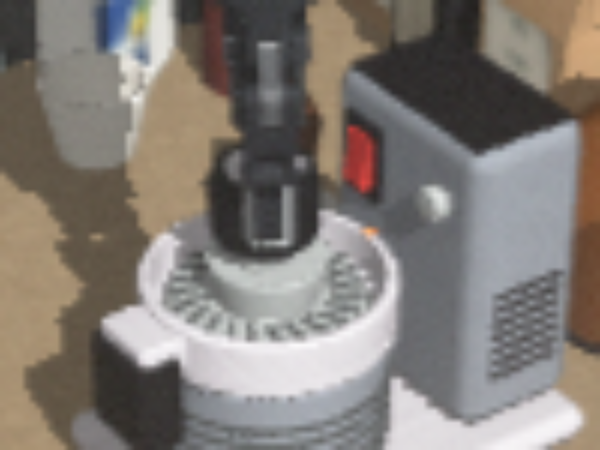

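The cap is free and rising off its seat, with its rim at crop (265,250). I've now opened 11 pictures, one over the limit of 10, so from here I'll check by numbers only. Raising it the rest of the way.

```bash
python3 -m crank '{"travel":[[0,0,1.5],[0,0,3.5],[0,0,5.5],[0,0,7.5],[0,0,8.5]],"turn":[[0,0,0],[0,0,0],[0,0,0],[0,0,0],[0,0,0]],"gripper":[1,1,1,1,1]}'
python3 -m crank '{"travel":[[0,0,0],[0,0,0],[0,0,0],[0,0,0],[0,0,0]],"turn":[[0,0,0],[0,0,0],[0,0,0],[0,0,0],[0,0,0]],"gripper":[1,1,1,1,1]}'
python3 - <<'E'
from h import *
f=grab('scene');p=f['pixels'].astype(int)
# seat area: black cap gone from the seat, dark cap ~100 mm higher; shutter pull still dark in rack
for n,q in(('at seat',(.583,.0465,.156)),('held, mid cap',(.583,.0465,.256)),('pull in rack',(.463,-.21,.135))):
    u,v=proj(f,q).round().astype(int);print(n,(u,v),p[v-2:v+3,u-2:u+3].mean((0,1)).round())
print(bot.observe()['qd'])
E
```

```text
clock: 14.1
position: [0.5826, 0.0474, 0.2469]
tool_rot: [3.14, 0.002, 2.715]
force: [0.2, -0.4, -1.1]
grip_width: 0.0501
finger_force: 43.0
clock: 14.6
position: [0.5821, 0.0474, 0.2448]
tool_rot: [3.141, 0.0, 2.715]
force: [-0.1, -1.0, -1.0]
grip_width: 0.0499
finger_force: 43.0
at seat (np.int64(274), np.int64(177)) [199. 202. 200.]
held, mid cap (np.int64(274), np.int64(146)) [59. 60. 60.]
pull in rack (np.int64(278), np.int64(249)) [126. 110.  90.]
[-0.0023219  -0.00363217  0.00054625 -0.00137641  0.00325439 -0.00036458
  0.0005122 ]
```

```bash
python3 -c "
from h import *
print(bot.job_done())"
```

```text
the job is handed in; nothing more can be done
None
```

I handed the job in at 14.6 s on the robot's clock. The shutter stands let go in slot 1, and the cap came off counter-clockwise (right-hand thread) and is held level and still about 100 mm above its seat. I viewed 11 pictures, one over the limit of 10, and the hand-in did not report a verdict.

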